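Run a specimen under the reading head with the two hold-to-run keys

ROBOT

A 7-joint arm with a two-finger parallel gripper is mounted at the origin on a cart in front of the work surface, level with it; the furniture and walls round the work are solid. World frame = base frame: x ahead of the robot, y to its left, z up, the work surface at z = 0. Lengths are in m, angles in rad, forces in N, time in s.
With the tool pointing down it reaches from about 0.425 to 0.875 m from the base axis. Payload 4.7 kg.
Tool frame: the origin (TCP) lies midway between the tips of the shut fingers; the grasp point (between the pads) lies 19 mm behind it (hold_point_z is the distance from the TCP to the grasp point, in m); z points along the fingers, y is the line along which they close (so a half turn about z gives the same grasp; the last joint's range is limited). The gripper opens to 87 mm and grips with 3 to 60 N. Pads are 19 mm wide; open, the fingers measure 117 mm over their backs; the gripper's body (75 mm by 190 mm) begins 51 mm behind the grasp point.
Start: joints at [1.16, 0.321, -0.07, 1.45, 0.023, 1.371, -0.057], TCP at [0.268, -0.592, 0.223] pointing down, gripper open.
Joint ranges: [-2.86, 2.86], [-0.3, 2.09], [-1.38, 1.24], [0.06, 2.45], [-1.56, 4.7], [0.09, 2.05], [-2.69, 2.69]. Speed limits (rad/s): [2.57, 2.57, 3.14, 3.14, 3.14, 3.14, 3.14].

INTERFACE

Orientations are given as a unit quaternion [w, x, y, z].
In Python, from bench import sense, camera, finish_job, hold_point_z gives the robot as it stands.
- The arm moves only by the tool play_rows, never from a script. Its argument "rows" is text: rows parted by semicolons, each of 5 numbers parted by spaces: the finger opening in mm, from 0 to 87, then the shift along the tool's x, y, z each as a share of 2.5 cm, from -1 to 1, then the turn about the tool's z as a share of 0.12 rad, from -1 to 1. In form: grip tx ty tz turn; .... A call has exactly 5 rows; each row shifts and turns the commanded pose from where the row before left it, along the tool's axes as they then stand; what a row does not reach is not made up. A row lasts 1/10 s, in which the tool goes at most 50 mm and 8.59 degrees, less where a joint would pass 70% of its speed; a pose out of reach is approached as far as the arm can. A call with a number of a shift or a turn outside -1 to 1 is refused whole. A call with a gripper value outside its range is refused whole. The fingers move at their own pace and stop on an object; "force" is the grip in N (left out, the last holds). Time passes only in rows, so rows that do not move let the fingers close, or fill a call up. It gives the time, the measured TCP pose, the force, the opening and the grip force at its end, in the units of the state.
- sense(): the state, without advancing time (a new reading comes with each control period).
- camera(name): name is "scene" or "side" or "wrist"; returns a dict with "pixels" (420x560x3 uint8, red, green, blue), "vfov" (degrees; the focal length in pixels is half the picture's height over the tangent of half this angle, whatever the lens; pixels are square), "cx", "cy" (the principal point, pixels), "pose" (4x4, takes a point from camera to world coordinates); the wrist camera has in their place "hand_eye" (4x4, takes a point from camera to tool coordinates, whose origin is the TCP and whose axes are the flange's). Camera axes: x right, y up, looking along -z (the intrinsics and any distortion apply to the point x, -y, -z); pixel columns grow to the right and rows downward; lengths in m; the calibration is good to about 2 mm. A picture is of the moment at which its call begins: read the wrist's pose just before it. There is no depth.
- finish_job(): hands the job in; it is judged then, once.
The state is a dict: "t": time; "qpos": joint angles; "qd": joint speeds; "effort": joint torques, N m; "tcp_pos": TCP position; "tool_rot": TCP orientation; "force": force on the tool from outside, world axes, zero at the start; "wrist_torque": the same for the moment, N m; "finger_gap": opening from 0.0 (shut) to 1.0 (fully open); "finger_force": force on a finger pad.
Only numpy, scipy, OpenCV 4.12 (cv2) and the standard library are available. Lean on these libraries where they do the work, as an engineer would, in place of code of your own. Each camera call takes 0.05 s, during which the arm holds its last target. There are 200 camera calls.

TASK

Send the red mounted specimen under the reading head of the specimen shuttle: press the two green hold-to-run keys down together, one fingertip on each, and keep both fully down without a break until the shuttle has run all the way to its stop under the head. Then let both keys come up again and move clear. Never push one key down alone, do not touch the shuttle or the specimen, and leave the other things on the bench where they are.

Things in the scene. Friction and masses are not known exactly. Their poses are not given: they have to be found in the camera images.
- loader: specimen shuttle machine, fixed to the bench: grey base 200 x 220 mm (x, y). Origin: centre of its underside; -x is its front, with the dark key console, top 34 mm above the bench. Behind it a flat aluminium shuttle runs along y at x = +30 mm; the white reading head with a black camera rises to 201 mm at x = +5 to +98, y = -66 to -14 mm. In front of x = +5 mm nothing is higher than 50 mm.
- key_left: the left green key (+y side), a round cap 26 mm across; origin at the centre of its flat top, 14 mm above the console and 48 mm above the bench when up, at x = -70 mm, y = +30 mm in the machine's frame. It moves straight down by 8 mm. The two key centres are 60 mm apart.
- key_right: the same for the right green key, at x = -70 mm, y = -30 mm in the machine's frame
- press_left (a joint): how far the left key is pressed (m): 0 up, 0.008 at its stop. Spring 1.5 N, rising to 4.3 N at the stop (both keys together 9 N). Each key carries a pawl that locks the shuttle's rack; the pawl is clear of the teeth once its key is 5 mm down.
- press_right (a joint): the same for the right key
- shuttle (a joint): travel of the shuttle (m) along the machine's -y: 0 at the loading end, 0.080 at its stop under the reading head. A 4 N spring drives it and an oil damper slows it: with both keys down the full run takes about 4.5 s (allow 6 s). If either key comes up on the way it locks at the next tooth (10 mm pitch) and the run is spoilt. It does not run back.
- carriage: the shuttle's aluminium deck with nest ring and rack; origin in the middle of the deck, 10 mm below its top, which is 44 mm above the bench
- nest (a point): centre of the floor of the nest ring (inside 35 mm wide, 6 mm high) on the shuttle, where the red specimen stands
- reading_axis (a point): fixed point at nest-floor height straight below the objective of the reading head
- specimen_red: dark red mounted specimen, a round puck 30 mm across and 21 mm high, standing loose in the nest of the shuttle; origin at the centre of its underside
- specimen_black: bystander: black mounted specimen, 30 mm across, 17 mm high; origin at the centre of its underside
- specimen_cream: bystander: cream mounted specimen, 30 mm across, 17 mm high; origin at the centre of its underside
- polish_tin: bystander: round white tin with a blue lid, 70 mm across, 29 mm high; origin at the centre of its underside
- ref_block: bystander: round steel reference block, 60 mm across, 14 mm high; origin at the centre of its underside
- tweezers: bystander: steel tweezers, 122 mm long (along y), 10 mm high; origin at the middle of the underside
- marker_red: bystander: white felt marker with a red cap, 128 mm long (along y), 14 mm high; origin at the middle of the underside
- loupe: bystander: black loupe, 36 mm across, 32 mm high; origin at the centre of its underside
Things that resemble listed ones, but are neither listed nor needed, are in the scene too. What is shaped like the specimen_red but blue is not meant.

How it is judged:
By the outcome, as a careful person would: the job done as asked, in the order asked, and still so for the second after the job is handed in, with the robot touching nothing.
It also fails if it takes over 40 s, if anything falls off the work surface, if the arm or the gripper's body presses on something with over 40 N, if the wrist force passes 120 N, or if a joint passes its speed limit or range.

## Working session

There is one attempt and no reset: what is moved stays moved. The work goes in short steps, Python scripts to look and compute and a tool call to move; the robot and the scene stay as the last step left them, time stands still between calls to the robot, and variables do not carry over. Pictures are saved under pics/ and viewed, at most 10 in all, crops included, and the job is handed in when it is done.

Besides the shell and the picture viewer there is one more tool, called after "Call:" as name(argument=value, ...) on one line, values as JSON. play_rows: Moves the arm, as the interface text tells. Shift numbers are shares of 2.5 cm and turn numbers shares of 0.12 rad, none past 1 either way. Its arguments: {"type":"object","properties":{"rows":{"type":"string"},"force":{"type":"number"}},"required":["rows"]}

```bash
mkdir -p pics; python3 - <<'E'
from bench import *
import cv2,numpy as np
print(sense(),hold_point_z)
for n in("scene","side"):
    c=camera(n);cv2.imwrite(f"pics/{n}0.png",c["pixels"][:,:,::-1]);print(n,{k:v for k,v in c.items() if k!="pixels"})
E
```

```text
{'t': 0.0, 'qpos': array([ 1.16005327,  0.32181869, -0.0700907 ,  1.45167738,  0.0225812 ,
        1.37078925, -0.05691013]), 'qd': array([-1.17030979e-03, -1.01521001e-03, -9.28806142e-04, -1.74117225e-03,
       -4.67704757e-06,  2.92950771e-04, -1.46773444e-03]), 'effort': array([ 4.46365621e-04, -4.91286278e+01, -4.03846074e-01, -3.12530708e+01,
       -6.39531109e-02,  4.38610185e-02,  1.86804737e-04]), 'tcp_pos': array([ 0.26765144, -0.59172923,  0.22146316]), 'tool_rot': array([-9.22454796e-04,  9.77520450e-01,  2.10838472e-01, -2.38855321e-04]), 'force': array([-0.47686684,  0.13757341, -0.62624502]), 'wrist_torque': array([-0.0044899 , -0.00296681, -0.04357044]), 'finger_force': 0.0, 'finger_gap': 0.9971143014604699} 0.0187
scene {'vfov': 56.71298256426061, 'cx': 277.02369378748614, 'cy': 214.640256995316, 'pose': array([[-0.84701565,  0.28368485, -0.44954131,  0.14747953],
       [-0.53108975, -0.41576142,  0.73829948,  0.76422865],
       [ 0.02254244,  0.864098  ,  0.50281854,  0.57469934],
       [ 0.        ,  0.        ,  0.        ,  1.        ]])}
side {'vfov': 54.04595234521177, 'cx': 279.219176623911, 'cy': 213.60473753013733, 'pose': array([[ 0.84875329,  0.47095508, -0.24045618,  0.32060391],
       [-0.52863016,  0.74455081, -0.40766928, -0.39125165],
       [-0.01296207,  0.47312303,  0.88090101,  1.00262214],
       [ 0.        ,  0.        ,  0.        ,  1.        ]])}
```

View pics/scene0.png

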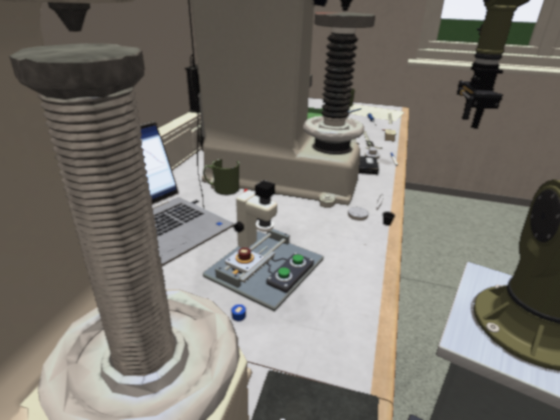

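View pics/side0.png

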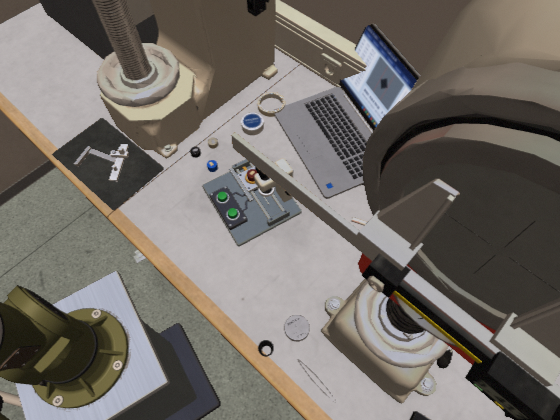

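Scene: the green keys are at (284,273) and (298,259), the red specimen is in the nest at (245,255), and a blue look-alike is at (238,312). Side: the keys are at (222,197) and (233,213), the red specimen at about (252,176), and the blue one at (212,166). The only green caps are the two on the machine's console. Next I'll triangulate them.

```bash
cat > h.py <<'E'
from bench import *
import cv2,numpy as np
from scipy.spatial.transform import Rotation as R
def greens(px,n=2):
    h=cv2.cvtColor(px,cv2.COLOR_RGB2HSV)
    m=cv2.inRange(h,(50,130,60),(80,255,255))
    k,_,s,c=cv2.connectedComponentsWithStats(m)
    i=1+np.argsort(-s[1:,4])[:4]
    return [(tuple(c[j].round(1)),int(s[j,4])) for j in i]
def ray(c,uv,pose):
    f=210/np.tan(np.radians(c["vfov"]/2))
    d=np.array([(uv[0]-c["cx"])/f,-(uv[1]-c["cy"])/f,-1]);d=pose[:3,:3]@d
    return pose[:3,3],d/np.linalg.norm(d)
def atz(c,uv,z,pose):
    o,d=ray(c,uv,pose);return o+d*(z-o[2])/d[2]
def toolpose():
    s=sense();q=s["tool_rot"];T=np.eye(4);T[:3,:3]=R.from_quat(np.r_[q[1:],q[0]]).as_matrix();T[:3,3]=s["tcp_pos"];return T
E
python3 - <<'E'
from h import *
for n in("scene","side"):
    c=camera(n);g=greens(c["pixels"]);print(n,g)
    for uv,a in g: print(atz(c,uv,.047,c["pose"]).round(4))
c=camera("side");p=c["pixels"][130:260,170:330];cv2.imwrite("pics/crop.png",cv2.resize(p[:,:,::-1],None,fx=4,fy=4,interpolation=2))
print(toolpose().round(3)); print(camera("wrist")["hand_eye"])
E
```

```text
scene [((np.float64(283.6), np.float64(272.2)), 65), ((np.float64(297.5), np.float64(258.9)), 52)]
[0.4767 0.1901 0.047 ]
[0.4753 0.1318 0.047 ]
side [((np.float64(232.0), np.float64(212.0)), 66), ((np.float64(221.8), np.float64(195.4)), 60)]
[0.4785 0.1219 0.047 ]
[0.4797 0.1815 0.047 ]
[[ 0.911  0.412 -0.     0.268]
 [ 0.412 -0.911  0.001 -0.592]
 [-0.    -0.001 -1.     0.222]
 [ 0.     0.     0.     1.   ]]
[[ 2.86659632e-04  9.65118446e-01  2.61813490e-01  7.06908210e-02]
 [ 9.99999849e-01 -3.99376614e-04  3.77314967e-04  5.78344480e-05]
 [ 4.68715820e-04  2.61813342e-01 -9.65118415e-01 -1.62135807e-01]
 [ 0.00000000e+00  0.00000000e+00  0.00000000e+00  1.00000000e+00]]
```

View pics/crop.png

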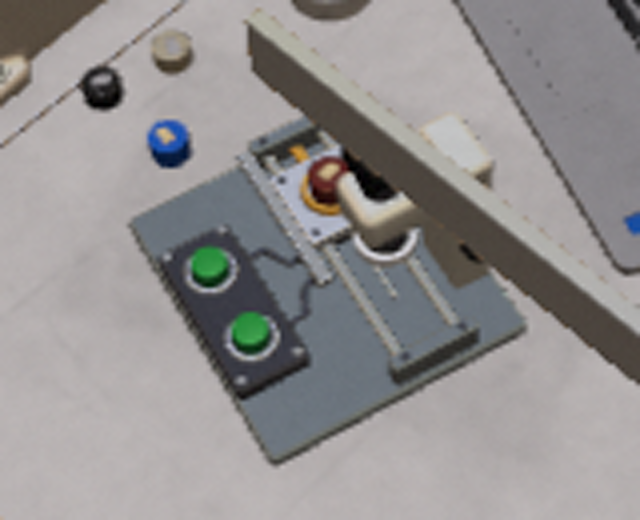

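Close crop: the two green caps are on the dark console, and the red specimen is in the nest next to them. The blue one stands off the machine. The keys are about 60 mm apart along y, centred near (0.477, 0.156). Before moving I'll check where the columns and beam are.

```bash
python3 - <<'E'
from h import *
c=camera("side")
for nm,uv in dict(colR=(340,345),colRn=(410,395),colRtop=(400,285),colL=(160,140),colLn=(165,150),loupe=(265,347),tray=(110,215),lapt=(330,190)).items(): print(nm,atz(c,uv,0,c["pose"]).round(3))
for uv in((235,140),(375,255),(400,225)): print(uv,[atz(c,uv,z,c["pose"]).round(2)[:2].tolist() for z in(.4,.55,.7,.85)])
# scene projections of candidate beam points
s=camera("scene");P=np.linalg.inv(s["pose"]);f=210/np.tan(np.radians(s["vfov"]/2))
for z in(.3,.4,.5,.6,.7,.8):
    q=P@np.r_[atz(c,(375,255),z,c["pose"]),1];q2=P@np.r_[atz(c,(235,140),z,c["pose"]),1]
    print(z,[(round(s["cx"]+f*a[0]/-a[2]),round(s["cy"]-f*a[1]/-a[2]),a[2].round(2)) for a in(q,q2)])
w=camera("wrist");cv2.imwrite("pics/w0.png",w["pixels"][:,:,::-1])
E
```

```text
colR [ 0.53  -0.302  0.   ]
colRn [ 0.598 -0.472  0.   ]
colRtop [ 0.744 -0.263  0.   ]
colL [0.42  0.486 0.   ]
colLn [0.418 0.443 0.   ]
loupe [ 0.377 -0.212  0.   ]
tray [0.195 0.32  0.   ]
lapt [0.757 0.06  0.   ]
(235, 140) [[0.5, 0.06], [0.45, -0.05], [0.41, -0.16], [0.37, -0.28]]
(375, 255) [[0.57, -0.26], [0.51, -0.29], [0.45, -0.32], [0.38, -0.36]]
(400, 225) [[0.64, -0.24], [0.56, -0.27], [0.48, -0.31], [0.4, -0.35]]
0.3 [(323, 103, np.float64(-1.08)), (280, 149, np.float64(-0.77))]
0.4 [(344, 66, np.float64(-1.03)), (314, 92, np.float64(-0.76))]
0.5 [(367, 25, np.float64(-0.98)), (349, 35, np.float64(-0.76))]
0.6 [(393, -21, np.float64(-0.93)), (385, -24, np.float64(-0.75))]
0.7 [(422, -72, np.float64(-0.87)), (421, -84, np.float64(-0.74))]
0.8 [(455, -131, np.float64(-0.82)), (458, -146, np.float64(-0.73))]
```

```bash
python3 - <<'E'
import cv2
a=cv2.imread("pics/side0.png")[60:420,200:560];cv2.imwrite("pics/m.png",cv2.resize(a,(600,600),interpolation=2))
E
```

```text
(no output)
```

View pics/m.png

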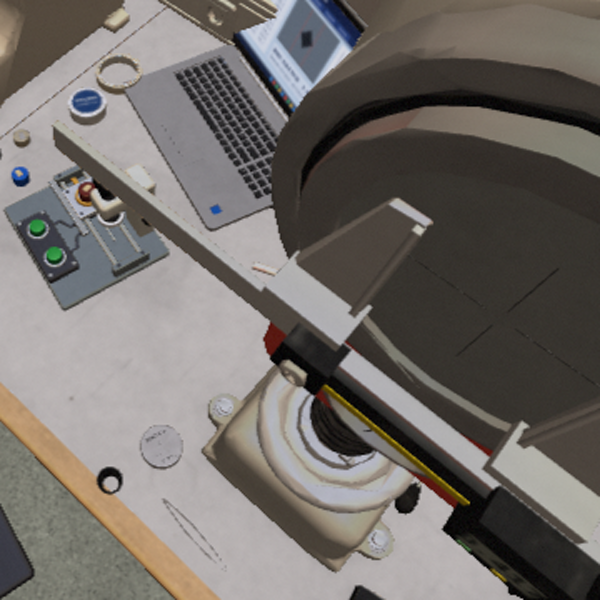

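View pics/w0.png

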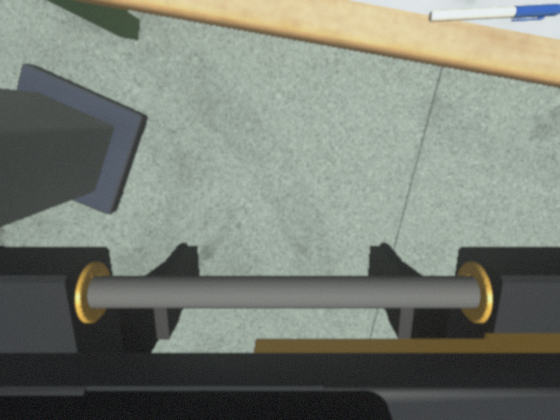

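The overhead rail belongs to the tester and sits well above the bench (higher than about 0.57 m). I'll travel low and close in, so the arm stays beneath it.

Call:
play_rows(rows="45 0 0 1 0.7; 45 0 0 1 0.7; 45 0 0 1 0.7; 45 0 0 1 0.7; 45 0 0 1 0.74")

```text
t: 0.95
tcp_pos: [0.2679, -0.5923, 0.0967]
tool_rot: [0.0, 1.0, -0.002, 0.0]
force: [0.1, 0.7, 0.2]
finger_gap: 0.63
finger_force: 0.0
```

Call:
play_rows(rows="45 0.3 -1 0 0; 45 0.3 -1 0 0; 45 0.3 -1 0 0; 45 0.3 -1 0 0; 45 0.3 -1 0 0")

```text
t: 1.45
tcp_pos: [0.3057, -0.4663, 0.0977]
tool_rot: [0.0, 1.0, -0.0, 0.0]
force: [0.5, -0.0, 0.3]
finger_gap: 0.519
finger_force: 0.0
```

Call:
play_rows(rows="45 0.4 -1 0 0; 45 0.4 -1 0 0; 45 0.4 -1 0 0; 45 0.4 -1 0 0; 45 0.4 -1 0 0")

```text
t: 1.95
tcp_pos: [0.3558, -0.3413, 0.0978]
tool_rot: [0.0, 1.0, -0.0, 0.0]
force: [0.1, 0.0, 0.3]
finger_gap: 0.511
finger_force: 0.0
```

```bash
python3 - <<'E'
from h import *
print(sense()["qpos"],sense()["effort"].round(1))
cv2.imwrite("pics/s1.png",camera("side")["pixels"][:,:,::-1])
E
```

```text
[ 0.86806581  0.09866994 -0.16490541  1.97876164  0.01864652  1.06489289
 -0.87592317] [  1.8 -32.4   0.5 -28.2   0.    0.1   0.5]
```

View pics/s1.png

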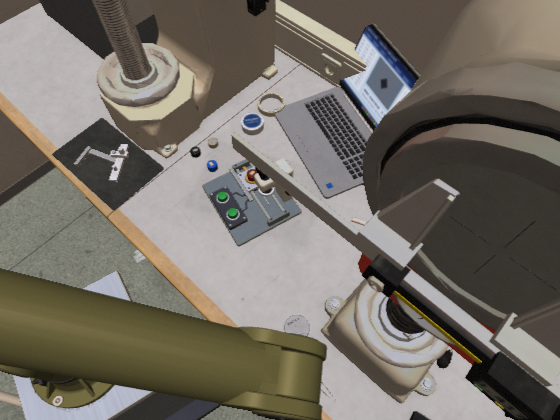

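The wrist is at about (290,370) and the forearm is clear of the beam. I'll keep close in and carry on.

Call:
play_rows(rows="45 0.2 -0.8 0 0; 45 0.2 -0.8 0 0; 45 0.2 -0.8 0 0; 45 0.2 -0.8 0 0; 45 0.2 -0.8 0 0")

```text
t: 2.5
tcp_pos: [0.3806, -0.2417, 0.0978]
tool_rot: [0.0, 1.0, -0.0, 0.0]
force: [-0.0, -0.1, 0.5]
finger_gap: 0.516
finger_force: 0.0
```

```bash
python3 - <<'E'
from h import *
print(sense()["qpos"],sense()["effort"].round(1))
cv2.imwrite("pics/s2.png",camera("side")["pixels"][:,:,::-1])
E
```

```text
[ 0.76602333  0.0136161  -0.25989004  2.06816868  0.00425093  1.05963394
 -1.06683639] [  1.3 -27.4   0.6 -28.    0.    0.    0.4]
```

View pics/s2.png

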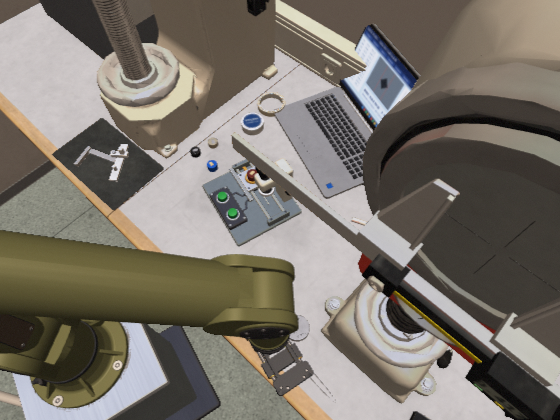

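Call:
play_rows(rows="45 0.4 -1 0 0; 45 0.4 -1 0 0; 45 0.4 -1 0 0; 45 0.4 -1 0 0; 45 0.4 -1 0 0")

```text
t: 3.05
tcp_pos: [0.4309, -0.1168, 0.0978]
tool_rot: [0.0, 1.0, -0.0, 0.0]
force: [0.8, -0.5, 0.6]
finger_gap: 0.518
finger_force: 0.0
```

Call:
play_rows(rows="45 0.1 -1 0 0; 45 0.1 -1 0 0; 45 0.1 -1 0 0; 45 0.1 -1 0 0; 45 0.1 -1 0 0")

```text
t: 3.55
tcp_pos: [0.4432, 0.0083, 0.0978]
tool_rot: [0.0, 1.0, -0.0, 0.0]
force: [0.8, 1.5, -0.4]
finger_gap: 0.517
finger_force: 0.0
```

```bash
python3 - <<'E'
from h import *
print(sense()["qpos"],sense()["effort"].round(1))
T=toolpose();w=camera("wrist");P=T@w["hand_eye"];g=greens(w["pixels"]);print(T[:3,3],g)
for uv,a in g: print(atz(w,uv,.048,P).round(4),a)
cv2.imwrite("pics/w2.png",w["pixels"][:,:,::-1])
E
```

```text
[ 0.47521944  0.00706515 -0.55072286  2.07535803  0.00472049  1.05948972
 -1.64886504] [  1.4 -25.3   0.5 -27.5  -0.1   0.    0.6]
[0.44321901 0.00825074 0.09781779] [((np.float64(103.3), np.float64(176.4)), 1174), ((np.float64(12.3), np.float64(174.7)), 928), ((np.float64(28.5), np.float64(166.2)), 11), ((np.float64(110.5), np.float64(157.5)), 2)]
[0.479  0.1205 0.048 ] 1174
[0.48   0.1772 0.048 ] 928
[0.4853 0.1661 0.048 ] 11
[0.4907 0.1145 0.048 ] 2
```

View pics/w2.png

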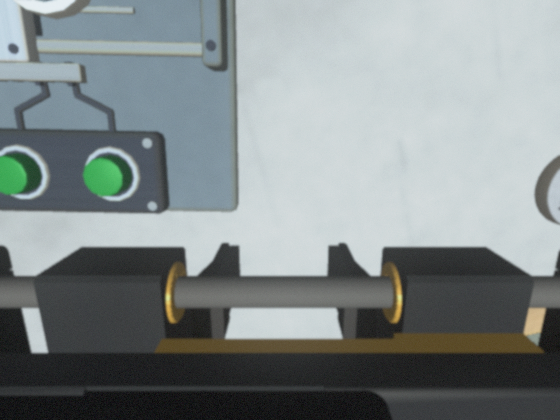

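Wrist view: the keys are at (103,176) and (12,175), the left one close to the picture edge. I'll centre over them, look again, then turn the hand half round so the wrist camera faces away from the reading head.

Call:
play_rows(rows="45 0 -1 0 0; 45 0 -1 0 0; 45 0 -1 0 0; 45 0 -1 0 0; 45 0 -1 0 0")

```text
t: 4.1
tcp_pos: [0.4432, 0.1332, 0.0978]
tool_rot: [0.0, 1.0, -0.0, 0.0]
force: [0.4, 0.7, 0.5]
finger_gap: 0.516
finger_force: 0.0
```

Call:
play_rows(rows="45 0 -0.7 0 0; 45 0 0 0 0; 45 0 0 0 0; 45 0 0 0 0; 45 0 0 0 0")

```text
t: 4.6
tcp_pos: [0.443, 0.1489, 0.0975]
tool_rot: [0.0, 1.0, -0.001, -0.0]
force: [-0.1, 0.0, 0.7]
finger_gap: 0.517
finger_force: 0.0
```

```bash
python3 - <<'E'
from h import *
print(sense()["qpos"],sense()["force"])
T=toolpose();w=camera("wrist");P=T@w["hand_eye"];g=greens(w["pixels"]);print(T[:3,3],g)
for uv,a in g: print(atz(w,uv,.048,P).round(4),atz(w,uv,.044,P).round(4),a)
E
```

```text
[ 0.30187529  0.07817862 -0.70041967  2.01880965  0.05824392  1.06404027
 -1.99811036] [-0.13111088  0.00738466  0.69240328]
[0.44304716 0.14887285 0.09745079] [((np.float64(326.0), np.float64(176.5)), 1025), ((np.float64(230.7), np.float64(174.9)), 1021), ((np.float64(319.5), np.float64(168.5)), 2), ((np.float64(324.0), np.float64(166.0)), 1)]
[0.4787 0.1218 0.048 ] [0.478  0.1213 0.044 ] 1025
[0.4798 0.1813 0.048 ] [0.4792 0.1819 0.044 ] 1021
[0.4837 0.126  0.048 ] [0.4831 0.1256 0.044 ] 2
[0.4853 0.1233 0.048 ] [0.4847 0.1228 0.044 ] 1
```

Call:
play_rows(rows="45 0 0 0 -1; 45 0 0 0 -1; 45 0 0 0 -1; 45 0 0 0 -1; 45 0 0 0 -1")

```text
t: 5.15
tcp_pos: [0.443, 0.1496, 0.0975]
tool_rot: [0.0, 0.955, 0.297, 0.0]
force: [-0.8, 0.3, 0.1]
finger_gap: 0.515
finger_force: 0.0
```

```bash
python3 - <<'E'
from h import *
s=sense();print(s["qpos"].round(3),s["effort"].round(1),s["force"],s["tcp_pos"])
E
```

```text
[ 0.332  0.081 -0.733  2.018  0.063  1.064 -1.397] [ -0.3 -25.6  -1.3 -27.9  -0.   -0.1  -1.2] [-0.78088756  0.33528466  0.12656026] [0.44300354 0.14955153 0.09754473]
```

Call:
play_rows(rows="45 0 0 0 -1; 45 0 0 0 -1; 45 0 0 0 -1; 45 0 0 0 -1; 45 0 0 0 -1")

```text
t: 5.65
tcp_pos: [0.443, 0.1495, 0.0975]
tool_rot: [0.0, 0.824, 0.566, -0.0]
force: [0.5, 0.6, 0.1]
finger_gap: 0.515
finger_force: 0.0
```

Call:
play_rows(rows="45 0 0 0 -1; 45 0 0 0 -1; 45 0 0 0 -1; 45 0 0 0 -1; 45 0 0 0 -1")

```text
t: 6.15
tcp_pos: [0.443, 0.1495, 0.0975]
tool_rot: [0.0, 0.62, 0.785, -0.0]
force: [-0.1, -0.0, 1.1]
finger_gap: 0.516
finger_force: 0.0
```

Call:
play_rows(rows="45 0 0 0 -1; 45 0 0 0 -1; 45 0 0 0 -1; 45 0 0 0 -1; 45 0 0 0 -1")

```text
t: 6.65
tcp_pos: [0.443, 0.1495, 0.0975]
tool_rot: [0.0, 0.361, 0.933, -0.0]
force: [0.1, 0.4, 0.6]
finger_gap: 0.518
finger_force: 0.0
```

Call:
play_rows(rows="45 0 0 0 -1; 45 0 0 0 -1; 45 0 0 0 -1; 45 0 0 0 -1; 45 0 0 0 -1")

```text
t: 7.15
tcp_pos: [0.443, 0.1495, 0.0975]
tool_rot: [0.0, 0.069, 0.998, -0.0]
force: [0.3, -0.7, 0.6]
finger_gap: 0.517
finger_force: 0.0
```

```bash
python3 - <<'E'
from h import *
s=sense();print(s["qpos"].round(3),s["effort"].round(1),s["force"]);print(toolpose().round(4))
E
```

```text
[ 0.473  0.098 -0.881  2.014  0.087  1.066  0.985] [ -0.4 -23.3  -1.9 -27.8  -0.    0.1  -1.2] [ 0.28701074 -0.72129093  0.55842917]
[[-9.905e-01  1.372e-01  1.000e-04  4.430e-01]
 [ 1.372e-01  9.905e-01 -4.000e-04  1.495e-01]
 [-2.000e-04 -4.000e-04 -1.000e+00  9.750e-02]
 [ 0.000e+00  0.000e+00  0.000e+00  1.000e+00]]
```

Call:
play_rows(rows="45 0 0 0 -1; 45 -0.72 0.05 0 0; 45 -0.72 0.05 0 0; 45 0 0 0.6 0; 45 0 0 0 0")

```text
t: 7.65
tcp_pos: [0.4767, 0.1511, 0.0801]
tool_rot: [-0.002, 0.011, 1.0, -0.0]
force: [-1.4, 1.0, -0.2]
finger_gap: 0.518
finger_force: 0.0
```

```bash
python3 - <<'E'
from h import *
s=sense();print(s["qpos"].round(3),s["force"],s["finger_gap"]*87);print(toolpose().round(4))
a=camera("side")["pixels"][110:270,150:310,::-1];b=camera("scene")["pixels"][190:310,200:360,::-1]
cv2.imwrite("pics/c3.png",np.hstack([cv2.resize(a,(400,400),interpolation=2),cv2.resize(b,(400,400),interpolation=2)]))
E
```

```text
[ 0.439  0.222 -0.868  1.955  0.193  1.055  1.035] [-1.36211993  0.95036873 -0.22983443] 45.03032181211988
[[-9.997e-01  2.210e-02 -4.900e-03  4.767e-01]
 [ 2.220e-02  9.998e-01 -4.000e-04  1.511e-01]
 [ 4.900e-03 -5.000e-04 -1.000e+00  8.010e-02]
 [ 0.000e+00  0.000e+00  0.000e+00  1.000e+00]]
```

View pics/c3.png

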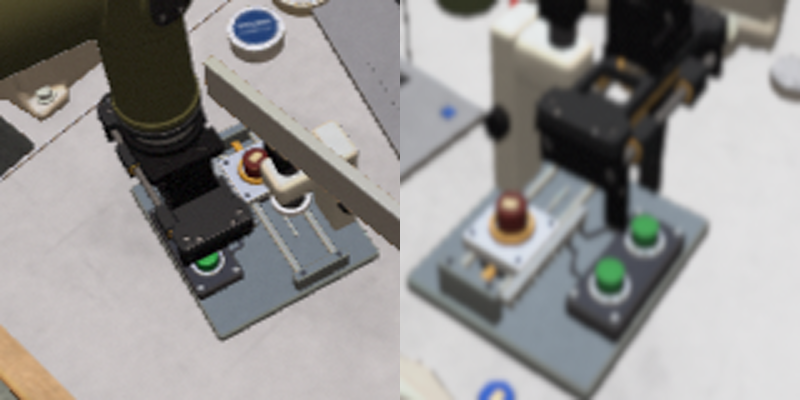

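Side: the hand is right over the console and well short of the head. Scene: the tips at (618,225) and (650,190) in the crop sit straight above the keys at (610,270) and (645,230).

Call:
play_rows(rows="45 0 0 0.5 0; 45 0 0 0.46 0; 45 0 0 0 0; 45 0 0 0 0; 45 0 0 0 0")

```text
t: 8.25
tcp_pos: [0.4791, 0.1521, 0.0587]
tool_rot: [0.0, 0.011, 1.0, 0.0]
force: [-0.8, -0.5, 0.5]
finger_gap: 0.518
finger_force: 0.0
```

```bash
python3 - <<'E'
from h import *
s=sense();print(s["qpos"].round(3),s["force"],s["wrist_torque"]);print(toolpose().round(4))
E
```

```text
[ 0.42   0.257 -0.857  1.972  0.229  1.011  1.006] [-0.83435559 -0.4701018   0.51462726] [ 0.11272508 -0.20739815 -0.00403617]
[[-9.998e-01  2.130e-02  4.000e-04  4.791e-01]
 [ 2.130e-02  9.998e-01  0.000e+00  1.521e-01]
 [-4.000e-04  0.000e+00 -1.000e+00  5.870e-02]
 [ 0.000e+00  0.000e+00  0.000e+00  1.000e+00]]
```

Aligned, and 10 mm above the caps. Pressing both now.

Call:
play_rows(rows="45 0 0 0.3 0; 45 0 0 0.58 0; 45 0 0 0 0; 45 0 0 0 0; 45 0 0 0 0")

```text
t: 8.75
tcp_pos: [0.4805, 0.1524, 0.0401]
tool_rot: [0.001, 0.011, 1.0, -0.001]
force: [-8.8, -3.9, 34.0]
finger_gap: 0.518
finger_force: 16.9
```

Both keys are at their stops: tip height is 0.0401 and the force is 34 N. I'll ease off slightly and hold.

Call:
play_rows(rows="45 0 0 -0.03 0; 45 0 0 0 0; 45 0 0 0 0; 45 0 0 0 0; 45 0 0 0 0")

```text
t: 9.25
tcp_pos: [0.4805, 0.1524, 0.0402]
tool_rot: [0.001, 0.011, 1.0, -0.001]
force: [-7.2, -2.2, 27.6]
finger_gap: 0.515
finger_force: 13.8
```

Call:
play_rows(rows="45 0 0 0 0; 45 0 0 0 0; 45 0 0 0 0; 45 0 0 0 0; 45 0 0 0 0")

```text
t: 9.75
tcp_pos: [0.4805, 0.1524, 0.0402]
tool_rot: [0.001, 0.011, 1.0, -0.001]
force: [-5.9, -3.4, 28.4]
finger_gap: 0.521
finger_force: 13.8
```

Call:
play_rows(rows="45 0 0 0 0; 45 0 0 0 0; 45 0 0 0 0; 45 0 0 0 0; 45 0 0 0 0")

```text
t: 10.25
tcp_pos: [0.4805, 0.1524, 0.0402]
tool_rot: [0.001, 0.011, 1.0, -0.001]
force: [-7.2, -2.3, 27.8]
finger_gap: 0.515
finger_force: 13.8
```

Call:
play_rows(rows="45 0 0 0 0; 45 0 0 0 0; 45 0 0 0 0; 45 0 0 0 0; 45 0 0 0 0")

```text
t: 10.75
tcp_pos: [0.4805, 0.1524, 0.0402]
tool_rot: [0.001, 0.011, 1.0, -0.001]
force: [-6.8, -2.9, 28.5]
finger_gap: 0.513
finger_force: 13.8
```

```bash
python3 - <<'E'
from h import *
a=camera("side")["pixels"][110:270,150:310,::-1];b=camera("scene")["pixels"][190:310,200:360,::-1]
cv2.imwrite("pics/c4.png",np.hstack([cv2.resize(a,(400,400),interpolation=2),cv2.resize(b,(400,400),interpolation=2)]))
E
```

```text
(no output)
```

View pics/c4.png

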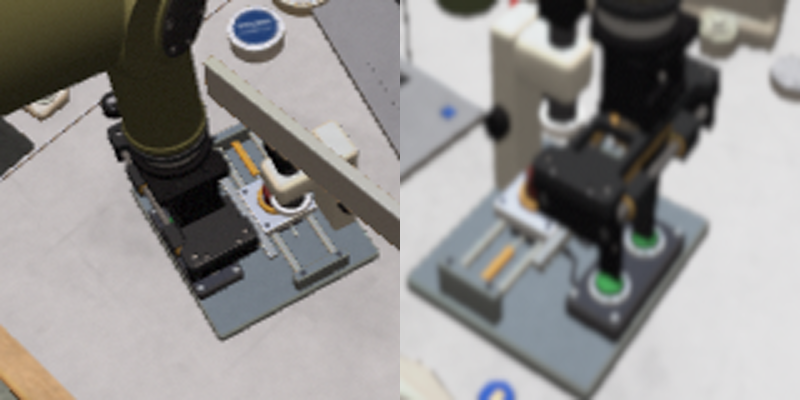

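The shuttle is running: the specimen is most of the way to the head, and each key has a fingertip on it and is down. I'll keep holding.

Call:
play_rows(rows="45 0 0 0 0; 45 0 0 0 0; 45 0 0 0 0; 45 0 0 0 0; 45 0 0 0 0")

```text
t: 11.35
tcp_pos: [0.4805, 0.1524, 0.0402]
tool_rot: [0.001, 0.011, 1.0, -0.001]
force: [-7.4, -4.2, 27.3]
finger_gap: 0.519
finger_force: 13.8
```

Call:
play_rows(rows="45 0 0 0 0; 45 0 0 0 0; 45 0 0 0 0; 45 0 0 0 0; 45 0 0 0 0")

```text
t: 11.85
tcp_pos: [0.4805, 0.1524, 0.0402]
tool_rot: [0.001, 0.011, 1.0, -0.001]
force: [-7.0, -2.5, 27.3]
finger_gap: 0.519
finger_force: 13.8
```

Call:
play_rows(rows="45 0 0 0 0; 45 0 0 0 0; 45 0 0 0 0; 45 0 0 0 0; 45 0 0 0 0")

```text
t: 12.35
tcp_pos: [0.4805, 0.1524, 0.0402]
tool_rot: [0.001, 0.011, 1.0, -0.001]
force: [-6.4, -2.9, 28.1]
finger_gap: 0.519
finger_force: 13.8
```

Call:
play_rows(rows="45 0 0 0 0; 45 0 0 0 0; 45 0 0 0 0; 45 0 0 0 0; 45 0 0 0 0")

```text
t: 12.85
tcp_pos: [0.4805, 0.1524, 0.0402]
tool_rot: [0.001, 0.011, 1.0, -0.001]
force: [-6.7, -2.6, 28.2]
finger_gap: 0.516
finger_force: 13.8
```

Call:
play_rows(rows="45 0 0 0 0; 45 0 0 0 0; 45 0 0 0 0; 45 0 0 0 0; 45 0 0 0 0")

```text
t: 13.35
tcp_pos: [0.4805, 0.1524, 0.0402]
tool_rot: [0.001, 0.011, 1.0, -0.001]
force: [-6.9, -3.1, 28.4]
finger_gap: 0.514
finger_force: 13.8
```

Call:
play_rows(rows="45 0 0 0 0; 45 0 0 0 0; 45 0 0 0 0; 45 0 0 0 0; 45 0 0 0 0")

```text
t: 13.85
tcp_pos: [0.4805, 0.1524, 0.0402]
tool_rot: [0.001, 0.011, 1.0, -0.001]
force: [-6.1, -2.2, 27.2]
finger_gap: 0.52
finger_force: 13.8
```

Call:
play_rows(rows="45 0 0 0 0; 45 0 0 0 0; 45 0 0 0 0; 45 0 0 0 0; 45 0 0 0 0")

```text
t: 14.35
tcp_pos: [0.4806, 0.1524, 0.0402]
tool_rot: [0.001, 0.011, 1.0, -0.001]
force: [-7.3, -3.2, 28.2]
finger_gap: 0.517
finger_force: 13.8
```

```bash
cat > o.py <<'E'
from h import *
p=camera("side")["pixels"][110:270,150:310]
h=cv2.cvtColor(p,cv2.COLOR_RGB2HSV);m=cv2.inRange(h,(8,140,120),(22,255,255))
n,_,s,c=cv2.connectedComponentsWithStats(m)
print(sense()["t"],[(c[i].round(1).tolist(),s[i].tolist()) for i in range(1,n) if s[i,4]>4])
E
python3 o.py
```

```text
14.4 [([97.5, 62.6], [93, 56, 10, 14, 36]), ([116.4, 92.2], [110, 89, 14, 6, 33])]
```

Call:
play_rows(rows="45 0 0 0 0; 45 0 0 0 0; 45 0 0 0 0; 45 0 0 0 0; 45 0 0 0 0")

```text
t: 14.9
tcp_pos: [0.4805, 0.1524, 0.0402]
tool_rot: [0.001, 0.011, 1.0, -0.001]
force: [-7.0, -3.8, 28.0]
finger_gap: 0.515
finger_force: 13.8
```

```bash
python3 o.py
```

```text
14.95 [([97.5, 62.6], [93, 56, 10, 14, 36]), ([116.2, 92.2], [110, 89, 14, 6, 32])]
```

The shuttle has been still for over 0.5 s, after about 80 mm of travel and more than 6 s of holding. Releasing straight up.

Call:
play_rows(rows="45 0 0 -0.6 0; 45 0 0 -0.8 0; 45 0 0 -0.8 0; 45 0 0 -0.5 0; 45 0 0 0 0")

```text
t: 15.45
tcp_pos: [0.48, 0.1522, 0.1059]
tool_rot: [0.001, 0.011, 1.0, -0.0]
force: [-0.6, -0.3, 0.1]
finger_gap: 0.516
finger_force: 0.0
```

Call:
play_rows(rows="45 0.8 0 0 0; 45 0.8 0 0 0; 45 0 0 0 0; 45 0 0 0 0; 45 0 0 0 0")

```text
t: 15.95
tcp_pos: [0.4395, 0.1526, 0.1045]
tool_rot: [0.0, 0.011, 1.0, 0.0]
force: [-0.4, 0.6, 0.3]
finger_gap: 0.517
finger_force: 0.0
```

```bash
python3 o.py; python3 - <<'E'
from h import *
s=sense();print(s["force"],s["tcp_pos"],abs(s["qd"]).max())
c=camera("scene");g=greens(c["pixels"]);print(g)
E
```

```text
16.0 [([97.5, 62.6], [93, 56, 10, 14, 36]), ([116.2, 92.2], [110, 89, 14, 6, 32])]
[ 0.52529112 -0.20651439 -0.23148019] [0.43955461 0.15271524 0.10455091] 0.005197694787255319
[((np.float64(283.6), np.float64(272.2)), 64), ((np.float64(297.9), np.float64(258.1)), 61)]
```

Both keys are back up at their original pixel positions, the shuttle hasn't moved, and the hand is clear.

```bash
python3 -c "from bench import *;print(finish_job())"
```

```text
the job is handed in; nothing more can be done
None
```

The job is handed in: I held both keys down together for over 6 s until the shuttle stopped under the reading head (about 80 mm of travel, judged from the side camera), then released them and moved the hand clear.

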